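# Shut the key tray and swing its hasp over the catch

### The job

Push the lid of the copper key tray fully shut first, and then swing the dark steel hasp over from the front so that it lies flat on the lid, home over the brass catch. Leave the hook strip, salt shaker, doorstop and spring clip where they are, and finish with the gripper clear of everything.

Things in the scene. Friction and masses are not known exactly. Their poses are not given: they have to be found in the camera images.
- tray: Copper-toned open key tray, 180 mm (its x, depth) by 240 mm (its y, width) by 60 mm high, walls 5 mm, screwed to the table; three loose flat keys lie inside. Origin: centre of its underside, on the table; z up, -x is the front, where the hasp is hinged; the lid's hinge runs along y on the rear top rim (x = +90 mm, z = 60 mm).
- lid (a joint): Angle of the white plastic lid (180 by 240 by 6 mm, 250 g) about its rear hinge, rad: 0 is fully shut (underside on the tray's rim, top face 66 mm above the table), growing as the front edge lifts; at most 1.3. The hinge is stiff: the lid stays at whatever angle it is left, and must be pressed all the way down (a few newtons). Starts ajar, 0.5 to 0.95.
- lid_edge (a point): Middle of the lid's front free edge, on its top face, 180 mm from the lid's hinge.
- hasp (a joint): Angle of the hasp about its hinge pin along the tray's y, rad: 0 is lying flat on the shut lid, pointing to the rear (tray +x), with the catch standing up through its slot; about 1.57 is upright; larger values lean towards the front, away from the lid; at most 2.4. Stiff hinge: it stays where left and takes about 1 N at the tip to move. Starts between 1.7 and 2.05.
- hasp_hinge (a point): Middle of the hasp's hinge pin, just ahead of the tray's front wall: tray frame x = -94 mm, y = 0, z = 70 mm.
- hasp_tip (a point): Middle of the hasp's free end, 100 mm from the pin. The hasp is a dark steel strap 100 mm long, 40 mm wide, 4 mm thick, 70 g, with a slot 30 mm by 16 mm that runs from 30 to 60 mm from the pin; the last 40 mm are plain.
- catch (a point): Top of the catch: a brass staple fixed in the middle of the lid's width, 22 mm long (front to back), 6 mm wide, standing 17 mm above the lid; 45 mm behind the hasp's pin when the lid is shut, so that it enters the slot freely. It moves with the lid.
- shaker: Glass salt shaker with a steel cap, 56 mm across, 100 mm tall, loose; origin under its centre. Not to be disturbed.
- doorstop: Black wedge doorstop, 130 by 45 by 31 mm, loose; origin under its centre. Not to be disturbed.
- clip: Steel spring clip, about 80 by 44 by 25 mm, loose; origin near its middle, underneath. Not to be disturbed.
- hook_strip: White plastic wall-hook strip with four hooks, 320 by 50 by 45 mm, lying flat, loose; origin under its centre, x along it. Not to be disturbed.

How it is judged:
On the way, in this order (a step that is already met when the one before it is completed fails the run):
1. the lid is shut while the hasp is still off it (value of joint lid below 0.05 rad and value of joint hasp above 0.6 rad), for 0.2 s.
2. the hasp lies flat over the catch on the shut lid (value of joint lid below 0.05 rad and value of joint hasp below 0.08 rad), for 0.2 s.
At the end, for the whole second after the job is handed in: The lid is shut (within 0.05 rad), the hasp lies flat over the catch (within 0.08 rad), both at rest, and the shaker, doorstop, clip and hook strip are within 30 mm of where they started (all of step 2 and velocity of joint lid between -0.05 and 0.05 rad/s and velocity of joint hasp between -0.05 and 0.05 rad/s and distance of each of shaker, doorstop, clip, hook_strip from where it was at the start of the episode below 0.03 m); the robot touches nothing.
It fails at once if the hasp is swung down before the lid is shut (value of joint hasp below 0.6 rad and value of joint lid above 0.15 rad).
It fails at once if the shaker, doorstop, clip or hook strip is shoved more than 30 mm (distance of any of shaker, doorstop, clip, hook_strip from where it was at the start of the episode above 0.03 m).
It fails at once if the salt shaker is tipped over (angle between shaker's own z axis and vertical above 0.6 rad).
It also fails if it takes over 43 s, if anything falls off the work surface, if the arm or the gripper's body presses on something with over 40 N, if the wrist force passes 120 N, or if a joint passes its speed limit or range.

### The arm

A 6-joint arm with a two-finger parallel gripper is mounted at the origin on the work surface. World frame = base frame: x ahead of the robot, y to its left, z up, the work surface at z = 0. Lengths are in m, angles in rad, forces in N, time in s.
With the tool pointing down it reaches from about 0.35 to 0.975 m from the base axis. Payload 4.9 kg.
Tool frame: the origin (TCP) lies on the centre line of the jaws, within the pads' length; the fingertips stand 14 mm ahead of it and the grasp point (between the pads) lies 5 mm behind it; z points along the fingers, y is the line along which they close (so a half turn about z gives the same grasp; the last joint's range is limited). The gripper opens to 85 mm and grips with 20 to 120 N. Pads are 22 mm wide; open, the fingers measure 114 mm over their backs; the gripper's body (76 mm by 85 mm) begins 54 mm behind the grasp point. The pads swing forward as they close: fully open they stand 13 mm farther back than shut.
Start: joints at [-1.456, 0.053, 1.613, -0, 1.476, -0.119], TCP at [0.145, -0.608, 0.245] pointing down, gripper open.
Joint ranges: [-3.01, 3.01], [-1.01, 2.22], [0.06, 2.58], [-1.02, 4.17], [0.09, 2.62], [-3.14, 3.14]. Speed limits (rad/s): [2.57, 2.57, 3.14, 3.14, 3.14, 3.14].

### API

Orientations are given as a unit quaternion [w, x, y, z].
In Python, from plant import * gives the robot as it stands.
- The arm moves only by the tool send_rows, never from a script. Its argument "steps" is a list of rows, each an object with "translation": the shift along the tool's x, y, z in cm, a list of three; "delta_rot": the turn, a rotation vector about the tool's x, y, z in rad, a list of three; "jaw": the finger opening in cm, from 0 to 8.54. In form: [{"translation": [dx, dy, dz], "delta_rot": [rx, ry, rz], "jaw": jaw}, ...]. A call has exactly 8 rows; each row is the pose to reach, as a shift and turn from the pose commanded when the call began, along the tool's axes at that moment; what a row does not reach only later rows make up. A row lasts 1/10 s, in which the tool goes at most 50 mm and 8.59 degrees, less where a joint would pass 70% of its speed; a pose out of reach is approached as far as the arm can. A call with a gripper value outside its range is refused whole. The fingers move at their own pace and stop on an object; the grip force is fixed at half the most. Time passes only in rows, so rows that repeat a pose let the fingers close, or fill a call up. It gives the time, the measured TCP pose, the force, the opening and the grip force at its end, in the units of the state.
- state(): the state, without advancing time (a new reading comes with each control period).
- grab_frame(name): name is "side" or "top" or "wrist"; returns a dict with "pixels" (480x640x3 uint8, blue, green, red), "range_z" (480x640 float32, m along the optical axis (not along the pixel's ray), 0 where there is no reading), "fx", "fy", "cx", "cy" (pixels), "rvec" (rotation vector, rad) and "tvec" (3), from world to camera coordinates, as OpenCV has them. Camera axes: x right, y down, z forward; pixel columns grow to the right and rows downward; lengths in m; the calibration is good to about 2 mm. A picture is of the moment at which its call begins.
- job_done(): hands the job in; it is judged then, once.
The state is a dict: "time": time; "joint_pos": joint angles; "joint_vel": joint speeds; "joint_efforts": joint torques, N m; "tool_pos": TCP position; "tool_rot": TCP orientation; "contact_force": force on the tool from outside, world axes, zero at the start; "ft_torque": the same for the moment, N m; "gripper_width": opening from 0.0 (shut) to 1.0 (fully open); "grasp_force": force on a finger pad.
Only numpy, scipy, OpenCV 4.12 (cv2) and the standard library are available. Lean on these libraries where they do the work, as an engineer would, in place of code of your own. Each camera call takes 0.05 s, during which the arm holds its last target. There are 200 camera calls.

## Working session

There is one attempt and no reset: what is moved stays moved. The work goes in short steps, Python scripts to look and compute and a tool call to move; the robot and the scene stay as the last step left them, time stands still between calls to the robot, and variables do not carry over. Pictures are saved under pics/ and viewed, at most 10 in all, crops included, and the job is handed in when it is done.

Besides the shell and the picture viewer there is one more tool, called after "Request:" in YAML: its name, and indented under it one key for each argument. send_rows: Moves the arm, as the interface text tells. Its arguments: {"type":"object","properties":{"steps":{"type":"array","items":{"type":"object","properties":{"translation":{"type":"array","items":{"type":"number"}},"delta_rot":{"type":"array","items":{"type":"number"}},"jaw":{"type":"number"}}}}},"required":["steps"]}

```bash
mkdir -p pics; ls; cat > h.py <<'E'
from plant import *
import numpy as np, cv2
def cloud(f):
    z=f["range_z"];v,u=np.mgrid[:480,:640]
    P=np.stack([(u-f["cx"])/f["fx"]*z,(v-f["cy"])/f["fy"]*z,z],-1)
    R=cv2.Rodrigues(np.array(f["rvec"],float))[0]
    return (P-np.array(f["tvec"]).ravel())@R
E
python3 - <<'E'
from h import *
s=state();print(s)
fs={n:grab_frame(n) for n in("side","top")}
for n,f in fs.items():
    cv2.imwrite(f"pics/{n}0.png",f["pixels"]);np.savez(f"{n}0.npz",**f)
    R=cv2.Rodrigues(np.array(f["rvec"],float))[0];print(n,-R.T@np.ravel(f["tvec"]),(f["range_z"]>0).mean())
E
```

```text
pics
{'time': 0.0, 'joint_pos': array([-1.45599873e+00,  5.33933108e-02,  1.61429442e+00, -6.56302771e-06,
        1.47598335e+00, -1.19022499e-01]), 'joint_vel': array([-0.00123859, -0.00072877,  0.00049779,  0.00051892, -0.0005039 ,
        0.00047696]), 'joint_efforts': array([ 7.82705174e-04, -3.93674362e+01, -3.70178747e+01, -3.64551738e-05,
        7.02892430e-03, -1.52738801e-05]), 'tool_pos': array([ 0.14472653, -0.60740581,  0.24404013]), 'tool_rot': array([-1.03921421e-03,  9.93173228e-01,  1.16644156e-01, -1.07116374e-06]), 'contact_force': array([ 0.6779227 ,  0.45648919, -1.03346758]), 'ft_torque': array([ 0.02328034, -0.02372241,  0.03170618]), 'grasp_force': 0.0, 'gripper_width': 0.9989097134535102}
side [-0.47625837  0.92988846  0.94827615] 0.963740234375
top [ 0.36247126 -0.03983192  1.42086889] 0.9960481770833334
```

View pics/top0.png

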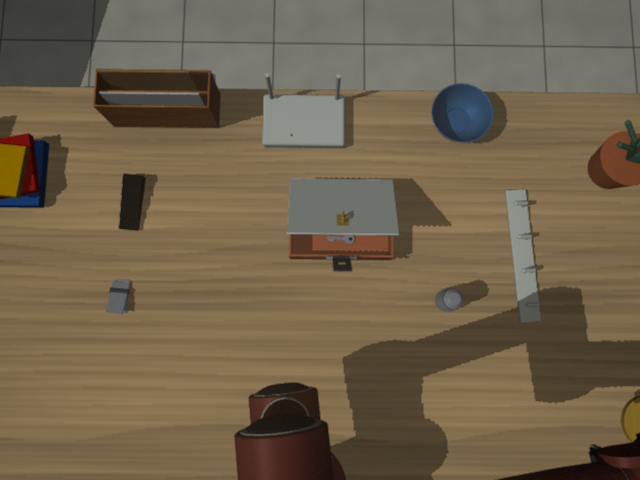

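View pics/side0.png

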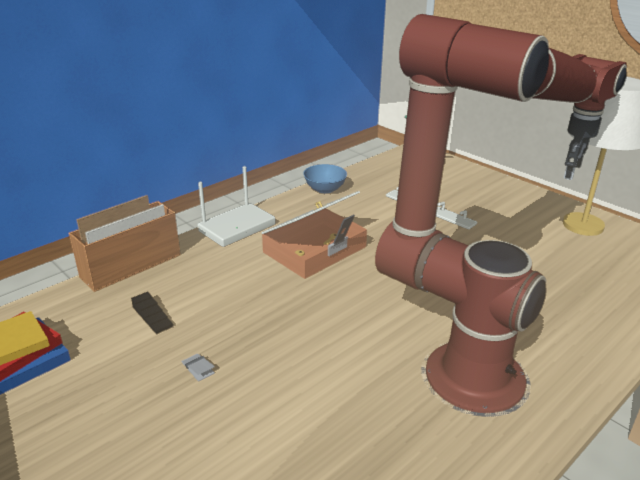

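The top view shows the tray at about (290–397, 180–260), with its front facing the robot. The lid is ajar with the catch at (343,218), and the hasp is at (342,264). The shaker is at (450,299) and the hook strip at (523,255), both to the right. The side view shows the hasp leaning forward at about (342,235).

```bash
python3 - <<'E'
from h import *
f=dict(np.load("top0.npz"));P=cloud(f);hsv=cv2.cvtColor(f["pixels"],cv2.COLOR_BGR2HSV)
def box(m,name):
    m=m.astype(np.uint8);n,l,st,c=cv2.connectedComponentsWithStats(m);k=1+st[1:,4].argmax();q=P[l==k]
    print(name,len(q),q.min(0).round(3),q.max(0).round(3),np.median(q,0).round(3));return q
roi=np.zeros((480,640),bool);roi[170:285,270:415]=1
white=roi&(hsv[...,1]<50)&(hsv[...,2]>110)&(P[...,2]>.06)
q=box(white,"lid");c=q.mean(0);n=np.linalg.svd(q-c,full_matrices=False)[2][2];n*=np.sign(n[2])
print("lid normal",n,"angle",np.arccos(n[2]))
r=cv2.minAreaRect(q[:,:2].astype(np.float32));print(r, cv2.boxPoints(r).round(3))
dark=np.zeros_like(roi);dark[245:280,325:360]=1
h=box(dark&(hsv[...,2]<75)&(P[...,2]>.06),"hasp")
i=np.argsort(h[:,2]);print(h[i[::max(1,len(i)//15)]].round(3))
front=roi&(hsv[...,1]>130)&(P[...,2]>.05)&(P[...,2]<.07);front[:250]=0
a=box(front,"front");print(np.polyfit(a[:,1],a[:,0],1))
brass=roi&(hsv[...,1]>110)&(hsv[...,0]>15);brass[:205]=0;brass[228:]=0
box(brass&(P[...,2]>.1),"catch")
for nm,(r0,r1,c0,c1) in dict(shaker=(280,315,430,468)).items():
    m=np.zeros_like(roi);m[r0:r1,c0:c1]=1;box(m&(P[...,2]>.05),nm)
E
```

```text
lid 5598 [ 0.362 -0.208  0.06 ] [0.705 0.03  1.421] [ 0.625 -0.086  0.122]
lid normal [ 0.95200603 -0.01583333  0.30566948] angle 1.2601548479620264
((0.5332260727882385, -0.08891694992780685), (0.23709477484226227, 0.34188008308410645), 89.7823486328125) [[ 0.362 -0.207]
 [ 0.704 -0.208]
 [ 0.705  0.029]
 [ 0.363  0.03 ]]
hasp 250 [ 0.362 -0.119  0.062] [ 0.524 -0.04   1.421] [ 0.499 -0.089  0.119]
[[ 0.524 -0.088  0.062]
 [ 0.52  -0.099  0.074]
 [ 0.518 -0.105  0.077]
 [ 0.514 -0.076  0.085]
 [ 0.511 -0.082  0.09 ]
 [ 0.508 -0.1    0.097]
 [ 0.508 -0.077  0.102]
 [ 0.502 -0.106  0.112]
 [ 0.499 -0.072  0.123]
 [ 0.494 -0.107  0.132]
 [ 0.49  -0.072  0.14 ]
 [ 0.488 -0.108  0.146]
 [ 0.487 -0.082  0.153]
 [ 0.485 -0.078  0.157]
 [ 0.482 -0.108  0.162]
 [ 0.48  -0.082  0.165]]
front 270 [ 0.521 -0.21   0.05 ] [0.537 0.03  0.068] [ 0.524 -0.077  0.06 ]
[0.0019588  0.52454397]
catch 118 [ 0.579 -0.102  0.137] [ 0.606 -0.078  0.165] [ 0.591 -0.089  0.152]
shaker 436 [ 0.362 -0.361  0.05 ] [ 0.451 -0.04   1.421] [ 0.424 -0.333  0.096]
```

Request:
send_rows:
  steps:
    - {"translation": [3.4, -3, -0.2], "delta_rot": [0, 0, 0.06], "jaw": 0}
    - {"translation": [6.8, -6, -0.5], "delta_rot": [0, 0, 0.12], "jaw": 0}
    - {"translation": [10.2, -9, -1], "delta_rot": [0, 0, 0.18], "jaw": 0}
    - {"translation": [13.6, -12, -1], "delta_rot": [0, 0, 0.234], "jaw": 0}
    - {"translation": [17, -15, -1], "delta_rot": [0, 0, 0.234], "jaw": 0}
    - {"translation": [20.4, -18, -1], "delta_rot": [0, 0, 0.234], "jaw": 0}
    - {"translation": [24, -21, -1], "delta_rot": [0, 0, 0.234], "jaw": 0}
    - {"translation": [27.5, -23.7, -1], "delta_rot": [0, 0, 0.234], "jaw": 0}

```text
time: 0.9
tool_pos: [0.358, -0.3118, 0.2549]
tool_rot: [-0.0, 1.0, -0.0, -0.0]
contact_force: [-0.1, -0.1, 0.5]
gripper_width: -0.0
grasp_force: 0.0
```

```bash
python3 - <<'E'
from h import *
s=state();print(s["time"],s["tool_pos"],s["tool_rot"],s["gripper_width"])
f=dict(np.load("top0.npz"));P=cloud(f);P[f["range_z"]==0]=np.nan;hsv=cv2.cvtColor(f["pixels"],cv2.COLOR_BGR2HSV)
m=np.zeros((480,640),bool);m[183:230,293:393]=1;m&=(hsv[...,1]<50)&(hsv[...,2]>110)&(P[...,2]>.06)
q=P[m];A=np.polyfit(q[:,0],q[:,2],1);print("lid line",A,np.arctan(-A[0]),np.nanpercentile(q[:,0],[0,100]))
E
```

```text
0.9 [ 0.35796509 -0.31175997  0.25489081] [-1.52606177e-04  9.99999961e-01 -2.34446965e-04 -1.95591419e-05] -9.421718649657133e-05
lid line [-0.7189408   0.57191787] 0.6233251235613053 [0.56588843 0.69234762]
```

Request:
send_rows:
  steps:
    - {"translation": [2.7, -3.7, 0], "delta_rot": [0, 0, 0], "jaw": 0}
    - {"translation": [5.5, -7.4, 0], "delta_rot": [0, 0, 0], "jaw": 0}
    - {"translation": [8.2, -11, 0], "delta_rot": [0, 0, 0], "jaw": 0}
    - {"translation": [11, -14.6, 0], "delta_rot": [0, 0, 0], "jaw": 0}
    - {"translation": [13.8, -18.4, 0], "delta_rot": [0, 0, 0], "jaw": 0}
    - {"translation": [16.5, -22, 0], "delta_rot": [0, 0, 0], "jaw": 0}
    - {"translation": [19.2, -25.6, 0], "delta_rot": [0, 0, 0], "jaw": 0}
    - {"translation": [21.7, -29, 0], "delta_rot": [0, 0, 0], "jaw": 0}

```text
time: 1.7
tool_pos: [0.5751, -0.0218, 0.2547]
tool_rot: [-0.0, 1.0, 0.0, -0.0]
contact_force: [0.8, -0.6, 0.3]
gripper_width: -0.004
grasp_force: 0.0
```

Request:
send_rows:
  steps:
    - {"translation": [0, 0, 1.5], "delta_rot": [0, 0, 0], "jaw": 0}
    - {"translation": [0, 0, 3], "delta_rot": [0, 0, 0], "jaw": 0}
    - {"translation": [0, 0, 4.5], "delta_rot": [0, 0, 0], "jaw": 0}
    - {"translation": [0, 0, 6], "delta_rot": [0, 0, 0], "jaw": 0}
    - {"translation": [0, 0, 7.5], "delta_rot": [0, 0, 0], "jaw": 0}
    - {"translation": [0, 0, 9], "delta_rot": [0, 0, 0], "jaw": 0}
    - {"translation": [0, 0, 10.5], "delta_rot": [0, 0, 0], "jaw": 0}
    - {"translation": [0, 0, 12], "delta_rot": [0, 0, 0], "jaw": 0}

```text
time: 2.5
tool_pos: [0.5745, -0.0241, 0.1345]
tool_rot: [0.0, 1.0, -0.0, 0.0]
contact_force: [-0.1, -0.3, 2.3]
gripper_width: -0.003
grasp_force: 0.7
```

Request:
send_rows:
  steps:
    - {"translation": [0, 0, 1], "delta_rot": [0, 0, 0], "jaw": 0}
    - {"translation": [0, 0, 2], "delta_rot": [0, 0, 0], "jaw": 0}
    - {"translation": [0, 0, 3], "delta_rot": [0, 0, 0], "jaw": 0}
    - {"translation": [0, 0, 4], "delta_rot": [0, 0, 0], "jaw": 0}
    - {"translation": [0, 0, 4.6], "delta_rot": [0, 0, 0], "jaw": 0}
    - {"translation": [0, 0, 5.0], "delta_rot": [0, 0, 0], "jaw": 0}
    - {"translation": [0, 0, 5.2], "delta_rot": [0, 0, 0], "jaw": 0}
    - {"translation": [0, 0, 5.4], "delta_rot": [0, 0, 0], "jaw": 0}

```text
time: 3.3
tool_pos: [0.5747, -0.0237, 0.0815]
tool_rot: [0.0, 1.0, -0.0, 0.0]
contact_force: [-1.3, 0.2, 1.7]
gripper_width: 0.002
grasp_force: 0.7
```

Not yet seated by force, so I'll press further in small increments.

Request:
send_rows:
  steps:
    - {"translation": [0, 0, 0.1], "delta_rot": [0, 0, 0], "jaw": 0}
    - {"translation": [0, 0, 0.2], "delta_rot": [0, 0, 0], "jaw": 0}
    - {"translation": [0, 0, 0.2], "delta_rot": [0, 0, 0], "jaw": 0}
    - {"translation": [0, 0, 0.3], "delta_rot": [0, 0, 0], "jaw": 0}
    - {"translation": [0, 0, 0.3], "delta_rot": [0, 0, 0], "jaw": 0}
    - {"translation": [0, 0, 0.3], "delta_rot": [0, 0, 0], "jaw": 0}
    - {"translation": [0, 0, 0.3], "delta_rot": [0, 0, 0], "jaw": 0}
    - {"translation": [0, 0, 0.3], "delta_rot": [0, 0, 0], "jaw": 0}

```text
time: 4.1
tool_pos: [0.5748, -0.0238, 0.08]
tool_rot: [0.0, 1.0, -0.0, 0.0]
contact_force: [-4.3, 0.6, 9.5]
gripper_width: -0.001
grasp_force: 4.7
```

The force reads 9.5 N at exactly the shut height, so the lid is seated. Next I'll lift and move around to the front of the hasp.

Request:
send_rows:
  steps:
    - {"translation": [0, 0, -2], "delta_rot": [0, 0, 0], "jaw": 0}
    - {"translation": [0, 0, -5], "delta_rot": [0, 0, 0], "jaw": 0}
    - {"translation": [0, 0, -9], "delta_rot": [0, 0, 0], "jaw": 0}
    - {"translation": [0, 0, -13], "delta_rot": [0, 0, 0], "jaw": 0}
    - {"translation": [0, 0, -17], "delta_rot": [0, 0, 0], "jaw": 0}
    - {"translation": [-4, 2, -17.5], "delta_rot": [0, 0, 0], "jaw": 0}
    - {"translation": [-8, 4, -17.5], "delta_rot": [0, 0, 0], "jaw": 0}
    - {"translation": [-12, 6.6, -17.5], "delta_rot": [0, 0, 0], "jaw": 0}

```text
time: 4.9
tool_pos: [0.4537, -0.0899, 0.2538]
tool_rot: [0.0, 1.0, 0.001, 0.001]
contact_force: [-0.8, -1.4, 0.5]
gripper_width: -0.003
grasp_force: 0.0
```

Request:
send_rows:
  steps:
    - {"translation": [-2, 0, 0], "delta_rot": [0, 0, 0], "jaw": 0}
    - {"translation": [-4, 0, 0], "delta_rot": [0, 0, 0], "jaw": 0}
    - {"translation": [-4, 0, 0], "delta_rot": [0, 0, 0], "jaw": 0}
    - {"translation": [-4, 0, 0], "delta_rot": [0, 0, 0], "jaw": 0}
    - {"translation": [-4, 0, 0], "delta_rot": [0, 0, 0], "jaw": 0}
    - {"translation": [-4, 0, 0], "delta_rot": [0, 0, 0], "jaw": 0}
    - {"translation": [-4, 0, 0], "delta_rot": [0, 0, 0], "jaw": 0}
    - {"translation": [-4, 0, 0], "delta_rot": [0, 0, 0], "jaw": 0}

```text
time: 5.7
tool_pos: [0.4147, -0.0896, 0.2531]
tool_rot: [-0.0, 1.0, 0.0, -0.0]
contact_force: [0.8, 0.3, -1.0]
gripper_width: 0.001
grasp_force: 0.0
```

```bash
python3 - <<'E'
from h import *
s=state();print(s["time"],s["tool_pos"])
for n in("side","top"):
    f=grab_frame(n);np.savez(n+"1.npz",**f);cv2.imwrite(f"pics/{n}1.png",cv2.resize(f["pixels"][130:330,220:450],None,fx=3,fy=3))
    P=cloud(f);P[f["range_z"]==0]=np.nan
    m=(P[...,0]>.54)&(P[...,0]<.69)&(P[...,1]>-.19)&(P[...,1]<.01)&(P[...,2]>.04)&(P[...,2]<.12)
    q=P[m];print(n,len(q),np.polyfit(q[:,0],q[:,2],1),np.median(q[:,2]))
    m=(P[...,0]>.46)&(P[...,0]<.53)&(P[...,1]>-.12)&(P[...,1]<-.06)&(P[...,2]>.075)&(P[...,2]<.19)
    q=P[m];q=q[np.argsort(q[:,2])];print(len(q),q[::max(1,len(q)//10)].round(3))
E
```

```text
5.7 [ 0.41474259 -0.08962661  0.253147  ]
side 1779 [-0.00618786  0.06861464] 0.0646740288377598
223 [[ 0.513 -0.095  0.076]
 [ 0.506 -0.092  0.086]
 [ 0.505 -0.068  0.093]
 [ 0.505 -0.072  0.101]
 [ 0.497 -0.097  0.113]
 [ 0.493 -0.1    0.123]
 [ 0.494 -0.07   0.132]
 [ 0.486 -0.081  0.14 ]
 [ 0.485 -0.106  0.149]
 [ 0.479 -0.107  0.157]
 [ 0.476 -0.096  0.163]]
top 5506 [-0.00095146  0.06708311] 0.0664547018151851
45 [[ 0.52  -0.094  0.075]
 [ 0.517 -0.094  0.077]
 [ 0.515 -0.108  0.077]
 [ 0.517 -0.082  0.08 ]
 [ 0.515 -0.08   0.081]
 [ 0.515 -0.109  0.083]
 [ 0.511 -0.096  0.09 ]
 [ 0.511 -0.098  0.094]
 [ 0.511 -0.104  0.096]
 [ 0.508 -0.104  0.102]
 [ 0.502 -0.075  0.114]
 [ 0.49  -0.072  0.142]]
```

View pics/side1.png

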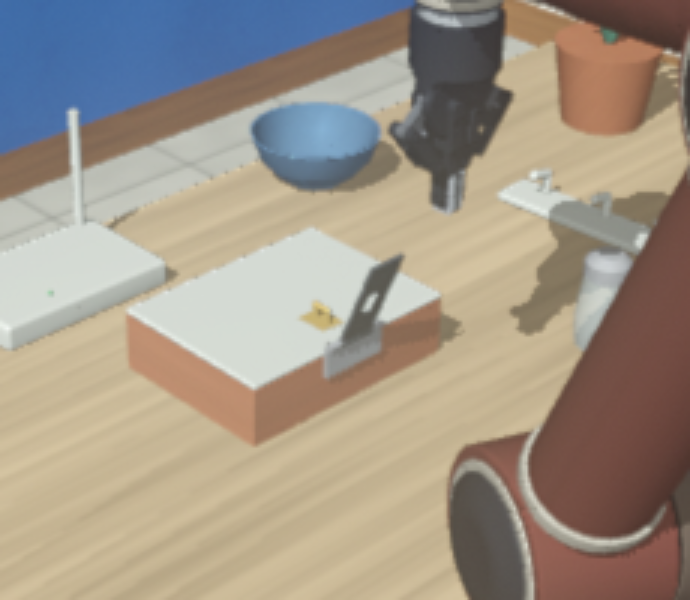

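Lid is shut (depth shows the top level at 0.066). The hasp still leans forward, with its tip near (0.478, 0.165) at crop (400,258). I'll lower in front of it and sweep it over.

Request:
send_rows:
  steps:
    - {"translation": [0.5, 0, 3], "delta_rot": [0, 0, 0], "jaw": 0}
    - {"translation": [1, 0, 6], "delta_rot": [0, 0, 0], "jaw": 0}
    - {"translation": [2, 0, 9], "delta_rot": [0, 0, 0], "jaw": 0}
    - {"translation": [3, 0, 9.7], "delta_rot": [0, 0, 0], "jaw": 0}
    - {"translation": [4, 0, 9.7], "delta_rot": [0, 0, 0], "jaw": 0}
    - {"translation": [5, 0, 9.7], "delta_rot": [0, 0, 0], "jaw": 0}
    - {"translation": [6, 0, 9.5], "delta_rot": [0, 0, 0], "jaw": 0}
    - {"translation": [7, 0, 9.3], "delta_rot": [0, 0, 0], "jaw": 0}

```text
time: 6.6
tool_pos: [0.4859, -0.09, 0.1617]
tool_rot: [0.0, 1.0, -0.0, 0.001]
contact_force: [-0.7, -0.3, 0.6]
gripper_width: -0.002
grasp_force: 0.4
```

Request:
send_rows:
  steps:
    - {"translation": [1, 0, -0.2], "delta_rot": [0, 0, 0], "jaw": 0}
    - {"translation": [2, 0, -0.3], "delta_rot": [0, 0, 0], "jaw": 0}
    - {"translation": [3, 0, -0.4], "delta_rot": [0, 0, 0], "jaw": 0}
    - {"translation": [4, 0, -0.3], "delta_rot": [0, 0, 0], "jaw": 0}
    - {"translation": [5, 0, 0], "delta_rot": [0, 0, 0], "jaw": 0}
    - {"translation": [6, 0, 0.5], "delta_rot": [0, 0, 0], "jaw": 0}
    - {"translation": [7, 0, 1], "delta_rot": [0, 0, 0], "jaw": 0}
    - {"translation": [7.7, 0, 1.6], "delta_rot": [0, 0, 0], "jaw": 0}

```text
time: 7.4
tool_pos: [0.5624, -0.0898, 0.1438]
tool_rot: [-0.0, 1.0, -0.0, 0.0]
contact_force: [0.3, 1.0, 0.2]
gripper_width: 0.003
grasp_force: 0.2
```

Request:
send_rows:
  steps:
    - {"translation": [0.9, 0, 1], "delta_rot": [0, 0, 0], "jaw": 0}
    - {"translation": [1.6, 0, 2], "delta_rot": [0, 0, 0], "jaw": 0}
    - {"translation": [2.2, 0, 3], "delta_rot": [0, 0, 0], "jaw": 0}
    - {"translation": [2.8, 0, 4], "delta_rot": [0, 0, 0], "jaw": 0}
    - {"translation": [3.3, 0, 4.9], "delta_rot": [0, 0, 0], "jaw": 0}
    - {"translation": [3.6, 0, 5.5], "delta_rot": [0, 0, 0], "jaw": 0}
    - {"translation": [3.6, 0, 5.8], "delta_rot": [0, 0, 0], "jaw": 0}
    - {"translation": [3.6, 0, 5.9], "delta_rot": [0, 0, 0], "jaw": 0}

```text
time: 8.2
tool_pos: [0.5976, -0.0897, 0.0859]
tool_rot: [-0.0, 1.0, -0.0, -0.0]
contact_force: [-3.4, 1.6, 6.6]
gripper_width: -0.001
grasp_force: 3.2
```

Request:
send_rows:
  steps:
    - {"translation": [0, 0, 0.2], "delta_rot": [0, 0, 0], "jaw": 0}
    - {"translation": [0, 0, 0.2], "delta_rot": [0, 0, 0], "jaw": 0}
    - {"translation": [0, 0, 0.3], "delta_rot": [0, 0, 0], "jaw": 0}
    - {"translation": [0, 0, 0.3], "delta_rot": [0, 0, 0], "jaw": 0}
    - {"translation": [0, 0, 0.3], "delta_rot": [0, 0, 0], "jaw": 0}
    - {"translation": [0, 0, 0.3], "delta_rot": [0, 0, 0], "jaw": 0}
    - {"translation": [0, 0, 0], "delta_rot": [0, 0, 0], "jaw": 0}
    - {"translation": [0, 0, -1], "delta_rot": [0, 0, 0], "jaw": 0}

```text
time: 9.0
tool_pos: [0.5967, -0.0896, 0.0949]
tool_rot: [-0.0, 1.0, -0.0, -0.001]
contact_force: [-0.2, 0.3, 0.3]
gripper_width: -0.001
grasp_force: 0.0
```

Request:
send_rows:
  steps:
    - {"translation": [0, 0, -3], "delta_rot": [0, 0, 0], "jaw": 0}
    - {"translation": [0, 0, -6], "delta_rot": [0, 0, 0], "jaw": 0}
    - {"translation": [0, 0, -9], "delta_rot": [0, 0, 0], "jaw": 0}
    - {"translation": [0, 0, -13], "delta_rot": [0, 0, 0], "jaw": 0}
    - {"translation": [-4, 0, -17], "delta_rot": [0, 0, 0], "jaw": 0}
    - {"translation": [-8, 0, -17], "delta_rot": [0, 0, 0], "jaw": 0}
    - {"translation": [-12, 0, -17], "delta_rot": [0, 0, 0], "jaw": 0}
    - {"translation": [-15, 0, -17], "delta_rot": [0, 0, 0], "jaw": 0}

```text
time: 9.8
tool_pos: [0.4458, -0.0896, 0.2661]
tool_rot: [0.0, 1.0, -0.0, 0.001]
contact_force: [1.0, -0.0, 0.0]
gripper_width: 0.003
grasp_force: 0.0
```

Request:
send_rows:
  steps:
    - {"translation": [-3, 0, 0], "delta_rot": [0, 0, 0], "jaw": 0}
    - {"translation": [-3, 0, 0], "delta_rot": [0, 0, 0], "jaw": 0}
    - {"translation": [-3, 0, 0], "delta_rot": [0, 0, 0], "jaw": 0}
    - {"translation": [-3, 0, 0], "delta_rot": [0, 0, 0], "jaw": 0}
    - {"translation": [-3, 0, 0], "delta_rot": [0, 0, 0], "jaw": 0}
    - {"translation": [-3, 0, 0], "delta_rot": [0, 0, 0], "jaw": 0}
    - {"translation": [-3, 0, 0], "delta_rot": [0, 0, 0], "jaw": 0}
    - {"translation": [-3, 0, 0], "delta_rot": [0, 0, 0], "jaw": 0}

```text
time: 10.6
tool_pos: [0.4177, -0.0897, 0.2652]
tool_rot: [-0.0, 1.0, 0.0, -0.0]
contact_force: [0.4, 0.2, -0.8]
gripper_width: -0.005
grasp_force: 0.0
```

```bash
python3 - <<'E'
from h import *
s=state();print(s["time"],s["tool_pos"],s["contact_force"])
for n in("side","top"):
    f=grab_frame(n);cv2.imwrite(f"pics/{n}2.png",cv2.resize(f["pixels"][130:330,220:450],None,fx=3,fy=3))
    P=cloud(f);P[f["range_z"]==0]=np.nan;v=f["pixels"].max(2)
    R=(P[...,0]>.53)&(P[...,0]<.69)&(P[...,1]>-.19)&(P[...,1]<.01)&(P[...,2]>.04)&(P[...,2]<.12)
    for nm,m in(("lid",R&(v>120)),("hasp",R&(v<100)&(abs(P[...,1]+.09)<.022)&(P[...,0]<.62))):
        q=P[m];print(n,nm,len(q),np.polyfit(q[:,0],q[:,2],1),np.median(q[:,2]),q[:,0].min(),q[:,0].max())
E
```

```text
10.6 [ 0.41765045 -0.08969246  0.26515487] [ 0.44337472  0.18066521 -0.77882789]
side lid 1866 [-0.00466848  0.0677433 ] 0.06470327640694729 0.5302485891015701 0.689873578209386Traceback (most recent call last):
  File "<stdin>", line 8, in <module>
    raise TypeError("expected non-empty vector for x")
TypeError: expected non-empty vector for x
```

View pics/side2.png

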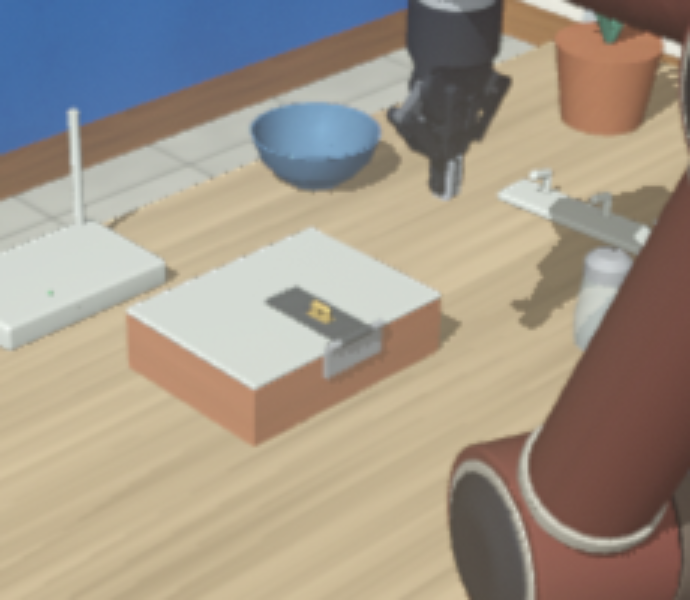

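The hasp lies on the lid at crop (270–375, 290–340), with the catch standing through its slot at (320,312). I'll check its angle by depth before handing in.

```bash
python3 - <<'E'
from h import *
for n in("side","top"):
    f=grab_frame(n);P=cloud(f);P[f["range_z"]==0]=np.nan
    m=(P[...,0]>.585)&(P[...,0]<.615)&(abs(P[...,1]+.09)<.015)&(P[...,2]<.2);g=(P[...,0]>.585)&(P[...,0]<.615)&(abs(P[...,1]+.14)<.02)
    print(n,m.sum(),"hasp far part z",np.median(P[m][:,2]),"lid z",np.median(P[g][:,2]))
E
```

```text
side 58 hasp far part z 0.07021652213576007 lid z 0.0650161001689003
top 165 hasp far part z 0.07225647068395591 lid z 0.06623288659344848
```

```bash
python3 -c "
from plant import *
print(job_done())"
```

```text
the job is handed in; nothing more can be done
None
```

The lid is shut and the hasp lies flat over the catch; the gripper is clear, I touched none of the loose items, and the job is handed in (no verdict was returned).

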